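# Draw back and hold the follower of a grease gun in the vise

## Task

The barrel of the compact grease gun lies in the bench vise with its head off, ready for a new cartridge, but the catch for its spring-loaded follower rod is worn out. Draw the rod out by its black T-handle until the whole red ring has just come out of the end cap, and finish still holding it there with the gripper, for a mate to slip the cartridge in. Be gentle, with a light grip and no yanking, since the thin barrel is only nipped in the soft jaws, and leave the new cartridge, the gun's head and the spray can as they are.

Things in the scene. Friction and masses are not known exactly. Their poses are not given: they have to be found in the camera images.
- vise: blue swivel bench vise fixed to the bench, 160 x 290 mm, highest point z 173 mm, gripping the gun's level yellow barrel (dia 40 mm). Origin: on the bench under the jaws' middle. x runs along the barrel: the rod is drawn out along -x; y along the vise screw; z up. Barrel and rod axis at y 0, z 150 mm. Dark end cap (dia 45 mm) x -68 to -90 mm, its steel bush (dia 18 mm) to -95 mm
- cap_face (a point): centre of the rear face of the end cap's bush, where the rod comes out: (-95, 0, 150) mm in the vise's frame; axes as the vise. It does not move. Between here and the T-bar there is nothing under or beside the rod for 60 mm
- t_bar (a point): middle of the black T-handle on the rod's end. Its bar lies level across the rod (along the vise's y), 64 mm long, 15 mm thick (18 at the end beads). At rest its centre is 50 mm out from cap_face along the vise's -x, with 42 mm of bare steel rod, 10 mm thick, between bar and bush: a finger can pass down on either side of the rod there and pull on the bar. Axes as the vise
- red_ring (a point): middle of the red ring, 12 mm wide, painted on the steel rod 129 mm from the T-bar's centre. At rest it is hidden in the barrel, 79 mm inside cap_face; the whole ring is just out when its middle is 6 mm outside cap_face
- rod (a joint): how far the rod is drawn out, m: 0 at rest; 0.073 when the red ring begins to show; 0.085 when the whole ring is just out (T-bar centre then 135 mm from cap_face); end stop at 0.125. A spring always pulls it back: about 8 N at 0, 16 N at 0.085, 19 N at 0.125. A grip of 5 to 20 N per finger is plenty
- cartridge: new grease cartridge standing on the bench: white tube with blue label and red caps, diameter 39 mm, 130 mm high, 0.11 kg. Origin: centre of its underside; z up
- gun_head: the gun's aluminium head with its black pistol grip, lying on its side on the bench, about 190 x 125 mm, 47 mm high, 0.45 kg. Origin: on the bench under the aluminium block; collar to -x, spout to +x, grip to +y
- spray_can: yellow spray can with black label and red cap standing on the bench, diameter 65 mm, 184 mm high, 0.40 kg. Origin: centre of its underside; z up

How it is judged:
At the end, for the whole second after the job is handed in: At the end, and through the second after it, the fingers still hold the rod (pressing on it with more than 5 N) drawn out 83 to 99 mm: the whole red ring out of the end cap (to within 2 mm) and no more than 14 mm clear of it; cartridge, gun head and spray can within 20 mm of where they stood (value of joint rod between 0.083 and 0.099 m and contact force between the fingers and vise above 5 N and distance of each of cartridge, gun_head, spray_can from where it was at the start of the episode below 0.02 m); the arm keeps its last pose, push and grip.
It fails at once if the fingers squeeze and pull the gun with more than 55 N, both fingers together (contact force between the fingers and vise above 55 N).
It fails at once if the cartridge is knocked over or shoved (distance of cartridge from where it was at the start of the episode above 0.03 m or angle between cartridge's own z axis and vertical above 0.35 rad).
It fails at once if the gun head is shoved (distance of gun_head from where it was at the start of the episode above 0.03 m).
It fails at once if the spray can is knocked over or shoved (distance of spray_can from where it was at the start of the episode above 0.03 m or angle between spray_can's own z axis and vertical above 0.35 rad).
It also fails if it takes over 35 s, if anything falls off the work surface, if the arm or the gripper's body presses on something with over 40 N, if the wrist force passes 120 N, or if a joint passes its speed limit or range.

## Robot

A 6-joint arm with a two-finger parallel gripper is mounted at the origin on the work surface. World frame = base frame: x ahead of the robot, y to its left, z up, the work surface at z = 0. Lengths are in m, angles in rad, forces in N, time in s.
With the tool pointing down it reaches from about 0.275 to 0.875 m from the base axis. Payload 12.5 kg.
Tool frame: the origin (TCP) lies at the very end of the fingers, on their centre line; the grasp point (between the pads) lies 19 mm behind it; z points along the fingers, y is the line along which they close (so a half turn about z gives the same grasp; the last joint's range is limited). The gripper opens to 85 mm and grips with 20 to 120 N. Pads are 22 mm wide; open, the fingers measure 114 mm over their backs; the gripper's body (76 mm by 85 mm) begins 54 mm behind the grasp point. The pads swing forward as they close: fully open they stand 13 mm farther back than shut.
Start: joints at [1.108, 0.351, 1.652, -0, 1.139, -0.085], TCP at [0.203, 0.511, 0.231] pointing down, gripper open.
Joint ranges: [-2.75, 2.75], [-0.79, 2.1], [0.01, 2.65], [-1.57, 4.71], [0.07, 3.14], [-2.87, 2.87]. Speed limits (rad/s): [2.22, 2.22, 2.79, 3.14, 3.14, 3.14].

## Interface

Orientations are given as a 3x3 rotation matrix whose columns are the frame's x, y, z axes.
In Python, from bench import manip gives the robot as it stands. Calls block until the motion is done:
- manip.move_ptp(position, orientation): joint-space move of the TCP to a pose.
- manip.move_l(position, attitude=None, max_speed=0.15): straight line of the TCP; attitude=None keeps the orientation; max_speed is the mean speed in m/s.
- manip.move_j(angles): joint-space move.
- manip.set_gripper(opening, effort=None): opening from 0.0 (shut) to 1.0 (fully open); effort is the grip in N (None keeps the last); returns when the fingers have stopped.
- manip.dwell(seconds).
- manip.inverse_kinematics(position, orientation): joint angles nearest the present ones, or None.
- manip.grab_frame(name): name is "side" or "top"; returns (picture, depth): 420x560x3 uint8, red, green, blue; 420x560 float32, m along the optical axis (not along the pixel's ray), 0 where there is no reading.
- manip.get_calibration(name): a dict with "camera_matrix" (3x3 intrinsics, pixels), "R" (3x3) and "t" (3): a world point X has camera coordinates R X + t. Camera axes: x right, y down, z forward; pixel columns grow to the right and rows downward; lengths in m; the calibration is good to about 2 mm. A picture is of the moment at which its call begins. get_calibration takes no time and is no camera call.
A pose or a line that the arm cannot do raises manip.Unreachable and nothing moves.
- manip.sign_off(): hands the job in; it is judged then, once.
Trained networks look in the newest picture that a camera, given by its name, has taken for a name from the list of things; names that differ only in an ending like _2 or _b are one class to them, and where a whole thing is asked for, a point or a joint stands for the part that bears it (a point fixed in the world has none). Each returns a list of dicts, best first, with "confidence" (0 to 1); they miss things now and then, are a little off and sometimes report something else, mostly with a low value. They report only what shows in the picture. A call takes as long as a camera call.
- manip.look_for(camera, name): "at" ([x, y, z] in m, in world coordinates, good to about 4 mm: the middle of the surface that is visible of it).
Readings, each from a call of its own:
- manip.current_time(): time.
- manip.current_qpos(): joint angles.
- manip.current_joint_vel(): joint speeds.
- manip.current_joint_torque(): joint torques, N m.
- manip.current_ee_pos(): TCP position.
- manip.current_tcp_rot(): TCP orientation.
- manip.current_force(): force on the tool from outside, world axes, zero at the start.
- manip.current_ft_torque(): the same for the moment, N m.
- manip.current_grip_width(): opening from 0.0 (shut) to 1.0 (fully open).
- manip.current_grip_force(): force on a finger pad.
Only numpy, scipy, OpenCV 4.12 (cv2) and the standard library are available. Lean on these libraries where they do the work, as an engineer would, in place of code of your own. Each camera call takes 0.05 s, during which the arm holds its last target. There are 200 camera calls.

## Working session

There is one attempt and no reset: what is moved stays moved. The work goes in short steps, each a Python script; the robot and the scene stay as the last script left them, time stands still between calls to the robot, and variables do not carry over. Pictures are saved under pics/ and viewed, at most 10 in all, crops included, and the job is handed in when it is done.

```bash
mkdir -p pics; cat > h.py <<'E'
from bench import manip
import numpy as np, cv2
def snap(c,n):
    p,d=manip.grab_frame(c); cv2.imwrite(f'pics/{n}.png',cv2.cvtColor(p,cv2.COLOR_RGB2BGR)); return p,d
def pix(c,X):
    k=manip.get_calibration(c); q=k['camera_matrix']@(np.array(k['R'])@np.array(X)+np.array(k['t'])); return (q[:2]/q[2]).round(0)
def world(c,d):
    k=manip.get_calibration(c);K=np.array(k['camera_matrix']);h,w=d.shape
    u,v=np.meshgrid(np.arange(w),np.arange(h))
    P=np.stack([(u-K[0,2])/K[0,0]*d,(v-K[1,2])/K[1,1]*d,d],-1)
    return (P-np.array(k['t']))@np.array(k['R'])
E
python3 - <<'E'
from h import *
for c in('top','side'):
    p,d=snap(c,c+'0'); np.save(c+'0.npy',d)
    for n in('vise','t_bar','cartridge','gun_head','spray_can'):
        for r in manip.look_for(c,n)[:2]: print(c,n,np.round(r['at'],3),round(r['confidence'],2),pix(c,r['at']))
print(manip.current_time(),manip.current_tcp_rot().round(3) if hasattr(manip.current_tcp_rot(),'round') else manip.current_tcp_rot())
E
```

```text
top vise [0.708 0.06  0.16 ] 0.68 [240. 185.]
top t_bar [0.573 0.034 0.154] 0.65 [254. 248.]
top cartridge [0.502 0.191 0.126] 0.75 [182. 283.]
top gun_head [ 0.663 -0.204  0.034] 0.72 [354. 211.]
top gun_head [0.709 0.062 0.161] 0.23 [240. 185.]
top spray_can [0.632 0.226 0.157] 0.87 [163. 222.]
side vise [0.696 0.108 0.154] 0.83 [233. 197.]
side t_bar [0.572 0.045 0.149] 0.84 [304. 192.]
side cartridge [0.502 0.211 0.08 ] 0.97 [323. 283.]
side gun_head [0.572 0.044 0.153] 0.7 [304. 190.]
side gun_head [ 0.654 -0.204  0.038] 0.6 [290. 174.]
side spray_can [0.629 0.263 0.11 ] 0.79 [241. 276.]
0.6 [[-0.929  0.369  0.   ]
 [ 0.369  0.929  0.   ]
 [-0.     0.    -1.   ]]
```

View pics/top0.png

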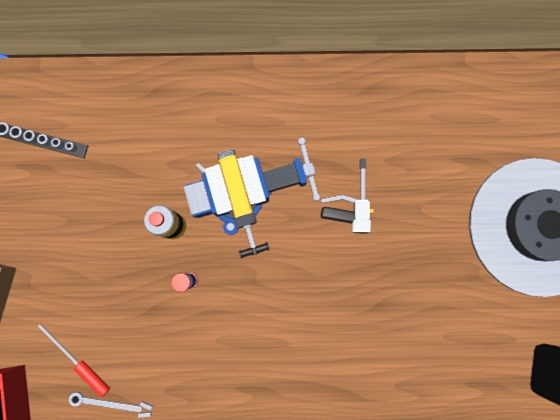

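View pics/side0.png

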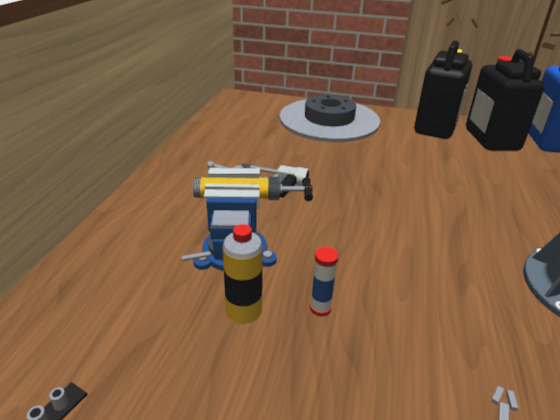

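The top view shows the yellow barrel running from (228,155) to (243,220), the rod, and the black T-bar at (254,250). The cartridge at (182,283), the can at (160,220) and the head at (360,213) are all clear of the draw path. The side view agrees: T-bar at (307,190), with free space around it.

Next I'll measure the axis from depth.

```bash
python3 - <<'E'
from h import *
p=cv2.imread('pics/top0.png'); d=np.load('top0.npy'); W=world('top',d)
hsv=cv2.cvtColor(p,cv2.COLOR_BGR2HSV)
def fit(m):
    P=W[m]; c=P.mean(0); u,s,v=np.linalg.svd(P[:,:2]-c[:2],full_matrices=False); return c,v[0],P
near=np.hypot(W[...,0]-.60,W[...,1]-.045)<.2
y=near&(hsv[...,0]>20)&(hsv[...,0]<33)&(hsv[...,1]>150)&(hsv[...,2]>120)&(W[...,2]>.155)&(W[...,1]<.15)
c,v,P=fit(y);print('barrel',y.sum(),c.round(4),v.round(3),np.degrees(np.arctan2(v[1],v[0])))
near=np.hypot(W[...,0]-.573,W[...,1]-.034)<.05
b=near&(p.max(2)<80)&(W[...,2]>.145)&(W[...,2]<.175)&(W[...,0]<.6)
c2,v2,P2=fit(b);print('bar',b.sum(),c2.round(4),v2.round(3),np.degrees(np.arctan2(v2[1],v2[0])),'len',np.ptp((P2[:,:2]-c2[:2])@v2),P2[:,2].max())
e=(c-c2)[:2];print('axis bar->barrel',np.degrees(np.arctan2(e[1],e[0])),np.linalg.norm(e))
cv2.imwrite('pics/crop.png',cv2.resize(p[140:270,190:310],None,fx=5,fy=5,interpolation=cv2.INTER_NEAREST)[:600])
# gray rod/dark cap
E
```

```text
barrel 991 [0.7061 0.0708 0.1696] [-0.964 -0.266] -164.57081271829458
bar 112 [0.5693 0.0326 0.1575] [ 0.275 -0.962] -74.0499682263453 len 0.060729093867973774 0.16161795262924356
axis bar->barrel 15.592686377123862 0.14208519729991323
```

View pics/crop.png

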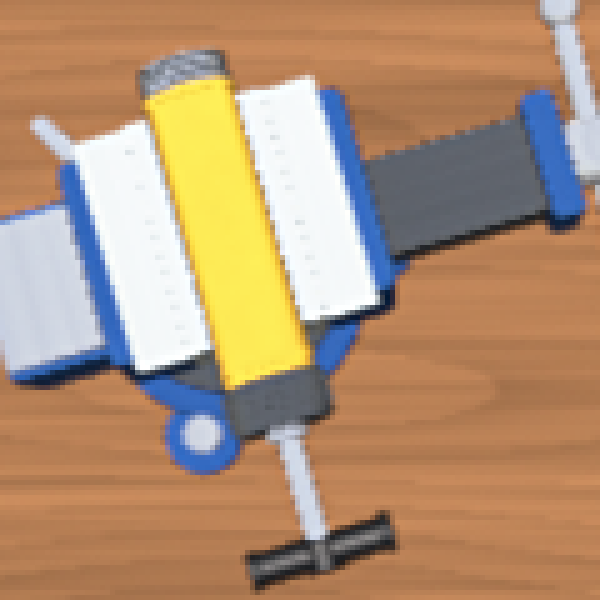

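```bash
cat >> h.py <<'E'
th=np.radians(15.6); a=np.array([np.cos(th),np.sin(th),0]); n=np.array([-a[1],a[0],0])
bar=np.array([.571,.033,0])
def R(s): return np.column_stack([s*a,-s*n,[0,0,-1]])
def at(off,z): return bar+a*off+[0,0,z]
E
python3 - <<'E'
from h import *
q0=manip.current_qpos(); 
for s in(1,-1): print(s,np.round(manip.inverse_kinematics(at(.029,.28),R(s)),2) if manip.inverse_kinematics(at(.029,.28),R(s)) is not None else None)
s=min((1,-1),key=lambda s:abs(manip.inverse_kinematics(at(.029,.28),R(s))[5]))
p=np.array(manip.current_ee_pos()); manip.move_l(p+[0,0,.05])
manip.move_ptp(at(.029,.28),R(s))
manip.set_gripper(.35,20)
manip.move_l(at(.029,.20))
snap('top','t1'); p,d=snap('side','s1')
print(s,manip.current_time(),manip.current_grip_width(),manip.current_force())
cv2.imwrite('pics/s1c.png',cv2.resize(cv2.imread('pics/s1.png')[90:250,200:400],None,fx=3.7,fy=3.7))
E
```

```text
1 [-0.01  0.4   1.46 -0.    1.28  1.29]
-1 [-0.01  0.4   1.46 -0.    1.28 -1.85]
1 4.6417 0.3494203454939344 [0.12387165 0.21730794 0.70911354]
```

View pics/s1c.png

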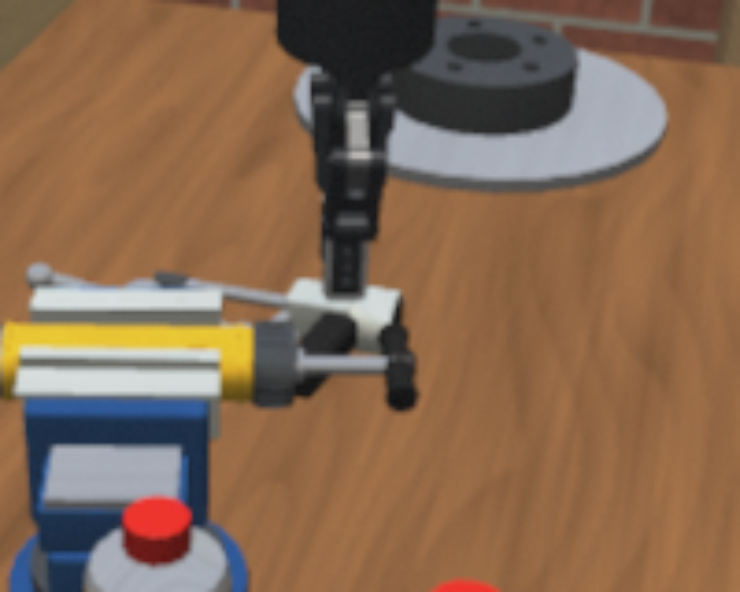

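In the side crop the fingers sit at x≈345, above the middle of the bare rod (300–388), so they are well placed. Next I'll go down, close around the rod, and pull gently until they touch the bar.

```bash
python3 - <<'E'
from h import *
f=lambda:np.array(manip.current_force())
manip.move_l(at(.029,.165),max_speed=.06); print('z.165',f().round(1))
manip.move_l(at(.029,.130),max_speed=.05); f0=f(); print('down',f0.round(1),manip.current_ee_pos())
manip.set_gripper(.21,20); print('grip',manip.current_grip_width(),manip.current_grip_force(),f().round(1))
o=.029
while o>.0:
    o-=.004; manip.move_l(at(o,.130),max_speed=.03); g=(f()-f0)@a
    print(round(o,3),round(g,1),round(manip.current_grip_force(),1))
    if g>5: break
print(manip.current_time(),f().round(1))
E
```

```text
z.165 [-0.3 -0.8  0.5]
down [ 0.2  0.1 -0.5] [0.59911811 0.04079979 0.13021532]
grip 0.21258119975794776 0.0 [-0.4  1.  -0.4]
0.025 -0.1 0.0
0.021 -0.3 0.0
0.017 -0.4 0.0
0.013 7.6 3.7
7.6333 [ 7.6  2.  -3.9]
```

```bash
python3 - <<'E'
from h import *
f=lambda:np.array(manip.current_force())
for o in(-.02,-.05,-.074):
    manip.move_l(at(o,.130),max_speed=.04); print(o,f().round(1),round(f()@a,1),manip.current_grip_force(),manip.current_grip_width())
manip.dwell(.3); e=np.array(manip.current_ee_pos()); print('ee',(e-bar)@a,e,manip.current_time(),f()@a)
for c in('top','side'):
    p,d=snap(c,c+'2'); np.save(c+'2.npy',d)
    for nme in('t_bar','red_ring'):
        for r in manip.look_for(c,nme)[:2]: print(c,nme,np.round(r['at'],3),round(r['confidence'],2),'along',((np.array(r['at'])-bar)@a).round(4),pix(c,r['at']))
A=cv2.resize(cv2.imread('pics/top2.png')[190:310,200:300],None,fx=4,fy=4)
B=cv2.resize(cv2.imread('pics/side2.png')[130:250,230:330],None,fx=4,fy=4)
cv2.imwrite('pics/ab2.png',np.hstack([A,B]))
E
```

```text
-0.02 [ 8.8  3.7 -5.5] 9.5 5.185264125466347 0.2103069915350578
-0.05 [12.7  5.7 -8.4] 13.8 6.505274400115013 0.20881867155965203
-0.074 [ 14.6   7.1 -10.4] 16.0 7.561231926083565 0.20721207834626823
ee -0.07149052133055483 [0.50217042 0.01367659 0.13045954] 10.5583 16.007602249548746
top t_bar [0.587 0.037 0.153] 0.67 along 0.016 [252. 242.]
top red_ring [0.706 0.062 0.164] 0.32 along 0.1378 [240. 186.]
side t_bar [0.542 0.04  0.15 ] 0.66 along -0.0259 [320. 193.]
side red_ring [0.544 0.037 0.151] 0.91 along -0.0252 [319. 191.]
```

View pics/ab2.png

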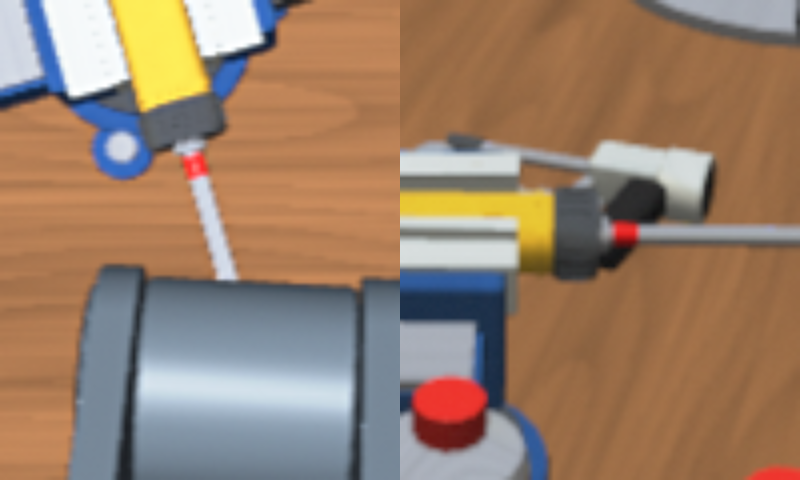

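The side crop shows the red ring at (613–637, 233), right up against the bush. In the top crop it is at (195,165) next to the bush, so the ring looks only just out. I'll measure its extent.

```bash
cat >> h.py <<'E'
def ring(c,name):
    p=cv2.imread(f'pics/{name}.png').astype(float); k=manip.get_calibration(c)
    # sample the redness along the rod axis (visible line)
    s=np.arange(.0,.08,.0005); ref=.571*0
    pts=[]
    out=[]
    for o in s:
        best=0
        for lat in(-.003,0,.003):
            X=at(o,.150)+n*lat+([0,0,.005] if c=='top' else n*.005)
            q=k['camera_matrix']@(np.array(k['R'])@X+np.array(k['t'])); u,v=q[:2]/q[2]
            b=cv2.getRectSubPix(p.astype(np.float32),(1,1),(float(u),float(v)))[0,0]
            best=max(best,b[2]-(b[0]+b[1])/2)
        out.append(best)
    out=np.array(out); h=out>out.max()/2; return s[h].min(),s[h].max()
E
python3 - <<'E'
from h import *
for c in('top','side'): print(c,ring(c,c+'2'))
E
```

```text
top (np.float64(0.035), np.float64(0.047))
side (np.float64(0.0335), np.float64(0.0795))
```

```bash
python3 - <<'E'
from h import *
manip.move_l(at(-.0765,.130),max_speed=.02); manip.dwell(.3)
f=np.array(manip.current_force()); e=np.array(manip.current_ee_pos())
for c in('top','side'): snap(c,c+'3')
print(ring('top','top3'),ring('side','side3'),f@a,(e-bar)@a,manip.current_grip_force(),manip.current_joint_vel())
for m,r0 in(('cartridge',(.502,.211)),('spray_can',(.629,.263)),('gun_head',(.654,-.204))): print(m,[np.round(r['at'],3) for r in manip.look_for('side',m)[:2]])
print(manip.current_time())
A=cv2.resize(cv2.imread('pics/top3.png')[190:310,200:300],None,fx=4,fy=4)
B=cv2.resize(cv2.imread('pics/side3.png')[130:250,270:370],None,fx=4,fy=4)
cv2.imwrite('pics/ab3.png',np.hstack([A,B]))
E
```

```text
(np.float64(0.0325), np.float64(0.044)) (np.float64(0.031), np.float64(0.0795)) 15.740600030753324 -0.07396706497423157 7.669743597507477 [-0.00018347 -0.00067704 -0.0006515  -0.00181745  0.00040224 -0.00066229]
cartridge [array([0.504, 0.208, 0.081])]
spray_can [array([0.629, 0.261, 0.112])]
gun_head [array([ 0.653, -0.203,  0.035])]
11.6833
```

View pics/ab3.png

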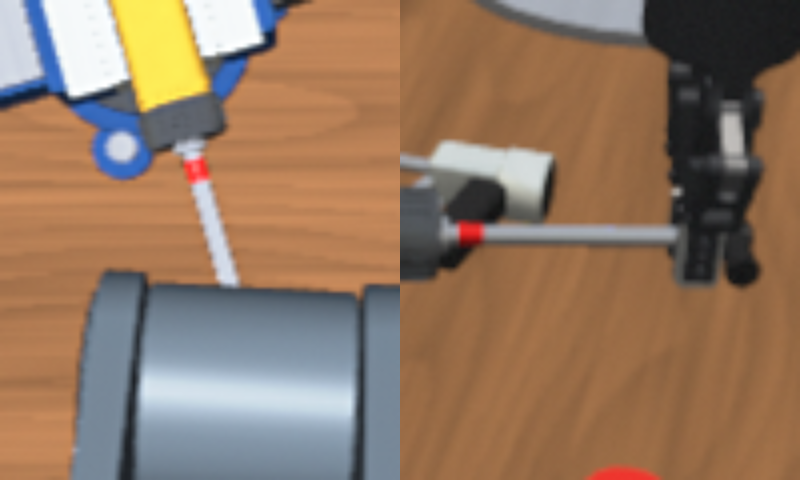

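The ring, at (459–483, 233) in the side crop, is fully out with about 3–4 mm of bare steel between it and the bush. The fingers hold the T-bar with about 16 N, and the other things have not moved.

```bash
python3 -c "
from bench import manip
print(manip.sign_off())"
```

```text
the job is handed in; nothing more can be done
None
```

I handed the job in with the rod drawn out about 90 mm: the whole red ring is showing, about 3–4 mm clear of the end cap, and the fingers are hooked behind the T-bar, holding it with about 16 N rather than squeezing the rod; the cartridge, gun head and spray can had not moved, and the hand-in returned no verdict.

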